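Uncap the pull post and hold the sprung clamp open at the marker

TASK

Lift the orange glue guard off the pull post of the blue sprung edge clamp and stand it, open end down, in the round grey cup, leaving the slide home meanwhile. Then pull the clamp's slide open by its post until the yellow pointer is level with the red marker, and keep it there against the spring: the job finishes with the robot still holding the slide at the marker. Leave everything else on the bench where it is.

Things in the scene. Friction and masses are not known exactly. Their poses are not given: they have to be found in the camera images.
- clamp: sprung edge clamp screwed to the bench: blue bed 280 (x) x 100 (y) x 12 mm, fixed jaw at its +x end rising 57 mm above the bench. Origin on the bench surface, 10 mm towards +x from under the bed's middle. Its x axis runs along the slide's travel; the slide opens towards its -x; its z is up
- slide: steel slide on the bed, in line with the clamp's axes: carriage 50 mm wide with its top 32 mm above the bench (it reaches 25 mm beyond the post towards -x), and at its +x end, starting 90 mm from the post's axis, a jaw up to 57 mm above the bench. It moves 0 to 75 mm along the clamp's -x. A spring pulls it home with about 5 N at home, 8 N at 25 mm and 12 N at 55 mm; let go, it returns. Origin on top of the bed; at home it lies straight above the clamp's origin
- post (a point): middle of the upright round pull post on the slide: aluminium, 22 mm across, standing 60 mm high on the carriage, from 32 to 92 mm above the bench (this point is at 62 mm). The guard covers its upper part at the start
- pointer (a point): tip of the yellow pointer at the slide's -y side, 65 mm towards +x from the post; it moves with the slide
- marker: small red block, 10 mm along the slide's travel, 9 mm wide, 10 mm high, fixed on the white scale beside the slide at 25 to 55 mm of travel; origin under its centre on top of the bed, axes along the clamp's. The pointer is level with it when the pointer's x in this frame is 0
- guard_center (a point): centre (half-way up) of the loose orange glue guard: a round cap 38 mm across and 52 mm tall, open at the bottom, inside 30 mm wide and 47 mm deep, about 40 g. At the start it stands on the post's top, its own top 97 mm above the bench; lift it more than 50 mm to clear the post. Its z axis is up
- cup: round grey cup screwed to the bench that takes the guard: 62 mm across (72 mm foot), rim 20 mm high, inside 50 mm wide, inner floor 4 mm above the bench; a seated guard's centre is 30 mm above the bench. Origin under its centre on the bench
- dish: clear glass dish, 90 mm across, 35 mm high; origin under its centre; leave it alone
- square: steel engineer square lying flat, dark stock 100 mm long, blade 150 x 24 mm, 16 mm high; origin under the middle of the stock; leave it alone
- wood_clamp_a: wooden spring clamp lying flat, about 150 x 50 mm, 22 mm high; origin under its centre; leave it alone
- wood_clamp_b: second wooden spring clamp, same as the first; origin under its centre; leave it alone
- brush: silicone glue brush lying flat, wooden handle and blue head, 170 mm long; origin on the table under the joint of handle and head; leave it alone
Things that resemble listed ones, but are neither listed nor needed, are in the scene too. Of the things shaped like the part that bears guard_center, the orange one is meant.

How it is judged:
On the way:
1. the guard stands upright in the cup, let go, with the slide still home (within 8 mm) (horizontal distance between guard_center and cup below 0.009 m and z of guard_center in the frame of cup between 0.024 and 0.036 m and angle between guard_center's own z axis and vertical below 0.2 rad and contact force between the fingers and guard below 0.1 N and x of slide in the frame of clamp above -0.008 m), for 0.2 s.
At the end, for the whole second after the job is handed in: The robot's fingers hold the slide still (contact force over 2 N) with the pointer within 5 mm of the red marker's centre, and the guard stands upright (within 0.2 rad) on the cup's floor, within 9 mm of its centre, not touched by the fingers (x of pointer in the frame of marker between -0.005 and 0.005 m and contact force between the fingers and slide above 2 N and linear speed of slide below 0.01 m/s and horizontal distance between guard_center and cup below 0.009 m and z of guard_center in the frame of cup between 0.024 and 0.036 m and angle between guard_center's own z axis and vertical below 0.2 rad and contact force between the fingers and guard below 0.1 N); the arm keeps its last pose, push and grip.
It fails at once if one of the other things (dish, square, wooden clamps, brush) moved more than 20 mm (distance of any of dish, square, wood_clamp_a, wood_clamp_b, brush from where it was at the start of the episode above 0.02 m).
It also fails if it takes over 54 s, if anything falls off the work surface, if the arm or the gripper's body presses on something with over 40 N, if the wrist force passes 120 N, or if a joint passes its speed limit or range.

ROBOT

A 6-joint arm with a two-finger parallel gripper is mounted at the origin on the work surface. World frame = base frame: x ahead of the robot, y to its left, z up, the work surface at z = 0. Lengths are in m, angles in rad, forces in N, time in s.
With the tool pointing down it reaches from about 0.35 to 0.975 m from the base axis. Payload 4.9 kg.
Tool frame: the origin (TCP) lies midway between the tips of the shut fingers; the grasp point (between the pads) lies 19 mm behind it; z points along the fingers, y is the direction in which the jaws open and shut (so a half turn about z gives the same grasp; the last joint's range is limited). The gripper opens to 85 mm and grips with 20 to 120 N. Pads are 22 mm wide; open, the fingers measure 114 mm over their backs; the gripper's body (76 mm by 85 mm) begins 54 mm behind the grasp point. The pads swing forward as they close: fully open they stand 13 mm farther back than shut.
Start: joints at [-1.424, 0.053, 1.613, -0, 1.476, -0.119], TCP at [0.164, -0.603, 0.207] pointing down, gripper open.
Joint ranges: [-3.01, 3.01], [-1.01, 2.22], [0.06, 2.58], [-1.02, 4.17], [0.09, 2.62], [-3.14, 3.14]. Speed limits (rad/s): [2.57, 2.57, 3.14, 3.14, 3.14, 3.14].

INTERFACE

Orientations are given as a unit quaternion [w, x, y, z].
In Python, from plant import state, grab_frame, camera_params, job_done, boxes_of gives the robot as it stands.
- The arm moves only by the tool step_arm, never from a script. Its argument "steps" is a list of rows, each a list of 4 numbers: the shift along the tool's x, y, z in mm, then the turn about the tool's z in degrees. A call has 1 to 8 rows; each row shifts and turns the pose as measured when the row begins, along the tool's axes as they then stand; what a row does not reach is not made up. A row lasts 1/10 s, in which the tool goes at most 50 mm and 8.59 degrees, less where a joint would pass 70% of its speed; a pose out of reach is approached as far as the arm can. A call is refused whole if a number of a shift passes 50 or a number of a turn 8.59, either way. A call with a gripper value outside its range is refused whole. "claw" is the opening in per cent of the stroke, from 0 (shut) to 100 (fully open), set as the call begins (left out, the last holds). The fingers move at their own pace and stop on an object; the grip force is fixed at half the most. Time passes only in rows, so rows that do not move let the fingers close. It gives the time, the measured TCP pose, the force and the opening at its end, in the units of the state.
- state(): the state, without advancing time (a new reading comes with each control period).
- grab_frame(name): name is "scene" or "side" or "wrist"; returns (picture, depth): 420x560x3 uint8, red, green, blue; 420x560 float32, m along the optical axis (not along the pixel's ray), 0 where there is no reading.
- camera_params(name): a dict with "mtx" (3x3 intrinsics, pixels), "extrinsics" (4x4, takes a point from camera to world coordinates); the wrist camera has in their place "T_tool_cam" (4x4, takes a point from camera to tool coordinates, whose origin is the TCP and whose axes are the flange's). Camera axes: x right, y down, z forward; pixel columns grow to the right and rows downward; lengths in m; the calibration is good to about 2 mm. A picture is of the moment at which its call begins: read the wrist's pose just before it. camera_params takes no time and is no camera call.
- job_done(): hands the job in, once; it reports no verdict.
Trained networks look in the newest picture that a camera, given by its name, has taken for a name from the list of things; names that differ only in an ending like _2 or _b are one class to them, and where a whole thing is asked for, a point or a joint stands for the part that bears it (a point fixed in the world has none). Each returns a list of dicts, best first, with "p" (0 to 1); they miss things now and then, are a little off and sometimes report something else, mostly with a low value. They report only what shows in the picture. A call takes as long as a camera call. They do not tell look-alikes from the thing itself.
- boxes_of(camera, label): "box" ([left, top, width, height] in pixels, round what is visible of it).
The state is a dict: "time": time; "joint_pos": joint angles; "joint_vel": joint speeds; "joint_efforts": joint torques, N m; "tool_pos": TCP position; "tool_rot": TCP orientation; "contact_force": force on the tool from outside, world axes, zero at the start; "ft_torque": the same for the moment, N m; "gripper_width": opening from 0.0 (shut) to 1.0 (fully open).
Only numpy, scipy, OpenCV 4.12 (cv2) and the standard library are available. Lean on these libraries where they do the work, as an engineer would, in place of code of your own. Each camera call takes 0.05 s, during which the arm holds its last target. There are 200 camera calls.

## Working session

There is one attempt and no reset: what is moved stays moved. The work goes in short steps, Python scripts to look and compute and a tool call to move; the robot and the scene stay as the last step left them, time stands still between calls to the robot, and variables do not carry over. Pictures are saved under pics/ and viewed, about 8 in all and at most 12, crops included, and the job is handed in when it is done.

Besides the shell and the picture viewer there is one more tool, called after "Emit:" as name([rows], argument=value, ...), one row to a line, values as JSON. step_arm: Moves the arm, as the interface text tells. Its arguments: {"type":"object","properties":{"steps":{"type":"array"},"claw":{"type":"number"}},"required":["steps"]}

```bash
mkdir -p pics
cat > h.py <<'E'
import numpy as np, cv2
from plant import *
from scipy.spatial.transform import Rotation as R
def save(im,n): cv2.imwrite('pics/'+n+'.png',cv2.cvtColor(im,cv2.COLOR_RGB2BGR))
def ext(name,s=None):
    c=camera_params(name)
    if name!='wrist': return c['mtx'],np.array(c['extrinsics'])
    T=np.eye(4);q=s['tool_rot'];T[:3,:3]=R.from_quat([q[1],q[2],q[3],q[0]]).as_matrix();T[:3,3]=s['tool_pos']
    return c['mtx'],T@np.array(c['T_tool_cam'])
def cloud(d,K,E):
    K=np.array(K);v,u=np.mgrid[:d.shape[0],:d.shape[1]]
    P=np.stack([(u-K[0,2])/K[0,0]*d,(v-K[1,2])/K[1,1]*d,d],-1)
    return P@E[:3,:3].T+E[:3,3]
E
python3 - <<'E'
from h import *
s=state();print(s['time'],s['tool_pos'],s['tool_rot'],s['contact_force'])
out=[]
for n in ['scene','side']:
    im,d=grab_frame(n);K,E=ext(n);P=cloud(d,K,E);np.savez(n,im=im,d=d,P=P);out.append(im)
    print(n,E[:3,3].round(3))
    for l in ['clamp','guard_center','cup','marker','slide','pointer','dish']:
        for b in boxes_of(n,l)[:3]:
            x,y,w,h=b['box'];u,v=int(x+w/2),int(y+h/2);print(l,round(b['p'],2),np.round(b['box']),P[min(v,419),min(u,559)].round(3),im[min(v,419),min(u,559)])
    save(im,n)
E
```

```text
0.0 [ 0.16403471 -0.60238779  0.20533801] [-1.04340816e-03  9.91184930e-01  1.32481495e-01 -1.71969818e-05] [-0.17461143 -0.7678206   0.41255249]
scene [ 1.354 -0.012  0.917]
clamp 0.91 [274. 197.  43.  82.] [0.608 0.097 0.032] [115 118 119]
guard_center 0.63 [291. 199.  12.  29.] [0.576 0.104 0.097] [139  81  47]
guard_center 0.56 [239. 225.  16.  24.] [ 0.611 -0.036  0.05 ] [69 43 79]
guard_center 0.5 [341. 229.  18.  18.] [0.628 0.243 0.045] [115  71  83]
cup 0.66 [189. 216.  23.  24.] [ 0.524 -0.172  0.003] [88 85 86]
cup 0.45 [292. 200.  12.  26.] [0.576 0.104 0.097] [139  81  47]
slide 0.74 [104. 251.  28.  54.] [ 0.686 -0.377 -0.001] [132 105  79]
slide 0.6 [281. 223.  26.  34.] [0.611 0.092 0.032] [117 119 122]
pointer 0.63 [278. 222.  25.  37.] [0.612 0.083 0.03 ] [142 129  79]
dish 0.61 [123. 205.  24.  26.] [ 0.484 -0.36   0.011] [148 142 134]
dish 0.29 [281. 219.  24.  36.] [0.601 0.093 0.033] [117 119 120]
side [ 0.513 -0.718  0.915]
clamp 0.75 [231. 185. 113.  47.] [0.569 0.077 0.031] [141 146 144]
guard_center 0.9 [271. 176.  17.  26.] [0.548 0.088 0.087] [132  67  24]
guard_center 0.77 [292. 232.  15.  30.] [ 0.593 -0.053  0.041] [61 29 80]
guard_center 0.59 [290. 152.  15.  23.] [0.602 0.228 0.039] [121  68  83]
cup 0.81 [252. 287.  32.  28.] [ 0.516 -0.167  0.001] [133 133 136]
marker 0.45 [234. 350.  51.  47.] [ 0.498 -0.332  0.002] [221 218 196]
slide 0.58 [269. 190.  64.  32.] [0.604 0.084 0.033] [180 186 187]
pointer 0.98 [273. 192.  58.  30.] [0.607 0.084 0.029] [180 187 186]
pointer 0.71 [339. 273.  68.  46.] [ 0.744 -0.17   0.018] [164 110  72]
dish 0.59 [235. 351.  47.  46.] [ 0.496 -0.335  0.005] [223 218 196]
```

Run:
```python
from h import *
a=np.load('side.npz')['im'][130:410,90:490];b=np.load('scene.npz')['im'][150:350,60:460]
save(cv2.resize(np.vstack([a]),(800,560),interpolation=cv2.INTER_CUBIC),'v1')
# orange cap top & cup rim from both clouds
for n in ['scene','side']:
    z=np.load(n+'.npz');im=z['im'].astype(int);P=z['P']
    h=cv2.cvtColor(z['im'],cv2.COLOR_RGB2HSV)
    m=(h[...,0]<16)&(h[...,1]>130)&(P[...,2]>.05)&(P[...,2]<.11)&(abs(P[...,1]-.09)<.05)&(abs(P[...,0]-.56)<.06)
    Q=P[m];print(n,'guard',len(Q),Q.min(0).round(3),Q.max(0).round(3))
    t=Q[Q[:,2]>.092];print(' top',len(t),t.mean(0).round(4),t.min(0).round(3),t.max(0).round(3))
    c=np.array([.52,-.168]);m=(np.hypot(P[...,0]-c[0],P[...,1]-c[1])<.05)&(P[...,2]>.014)&(P[...,2]<.03)
    Q=P[m];print(' cup rim',len(Q),((Q.min(0)+Q.max(0))/2).round(4),Q.min(0).round(3),Q.max(0).round(3))
    # jaw tops / bed
    m=(abs(P[...,2]-.057)<.003)&(abs(P[...,1]-.09)<.1)&(abs(P[...,0]-.62)<.16)
    Q=P[m];print(' jaw',len(Q),Q.min(0).round(3),Q.max(0).round(3), cv2.minAreaRect(Q[:,:2].astype(np.float32)*1000))
    m=(h[...,0]>95)&(h[...,0]<125)&(h[...,1]>110)&(P[...,2]<.02)&(P[...,2]>.005)&(abs(P[...,1]-.09)<.12)&(abs(P[...,0]-.62)<.2)
    Q=P[m];print(' bed',len(Q),Q.min(0).round(3),Q.max(0).round(3), cv2.minAreaRect(Q[:,:2].astype(np.float32)*1000))
    m=(h[...,0]<8)|(h[...,0]>172);m&=(h[...,1]>130)&(abs(P[...,1]-.09)<.12)&(abs(P[...,0]-.62)<.15)&(P[...,2]<.05);Q=P[m];print(' red',len(Q),np.median(Q,0) if len(Q) else 0)
    m=(h[...,0]>20)&(h[...,0]<34);m&=(h[...,1]>110)&(abs(P[...,1]-.09)<.12)&(abs(P[...,0]-.62)<.15);Q=P[m];print(' yellow',len(Q),np.median(Q,0) if len(Q) else 0)
```

```text
scene guard 249 [0.538 0.087 0.051] [0.58  0.122 0.1  ]
 top 119 [0.5597 0.1049 0.096 ] [0.538 0.087 0.092] [0.579 0.122 0.1  ]
 cup rim 131 [ 0.5208 -0.1686  0.0193] [ 0.488 -0.199  0.014] [ 0.553 -0.138  0.024]
 jaw 397 [0.564 0.039 0.054] [0.716 0.123 0.06 ] ((635.2401733398438, 83.94583129882812), (69.22859191894531, 153.86878967285156), 80.42916107177734)
 bed 672 [0.436 0.026 0.007] [0.722 0.172 0.017] ((576.3844604492188, 101.03022003173828), (97.11720275878906, 281.86981201171875), 77.21595001220703)
 red 9 [0.5861115  0.05522694 0.02091636]
 yellow 15 [0.61679676 0.07451467 0.03461447]
side guard 311 [0.537 0.081 0.05 ] [0.573 0.122 0.1  ]
 top 150 [0.556  0.1013 0.0955] [0.539 0.081 0.092] [0.573 0.122 0.1  ]
 cup rim 241 [ 0.5193 -0.1707  0.0187] [ 0.49  -0.202  0.014] [ 0.549 -0.139  0.023]
 jaw 365 [0.537 0.036 0.054] [0.711 0.114 0.06 ] ((621.6819458007812, 85.24756622314453), (71.4321517944336, 172.27841186523438), 78.85287475585938)
 bed 895 [0.433 0.02  0.005] [0.718 0.168 0.02 ] ((575.4651489257812, 96.81817626953125), (100.83081817626953, 274.1669921875), 77.50830078125)
 red 9 [0.58287559 0.05428217 0.01978784]
 yellow 16 [0.61527021 0.06472236 0.03208817]
```

View pics/v1.png

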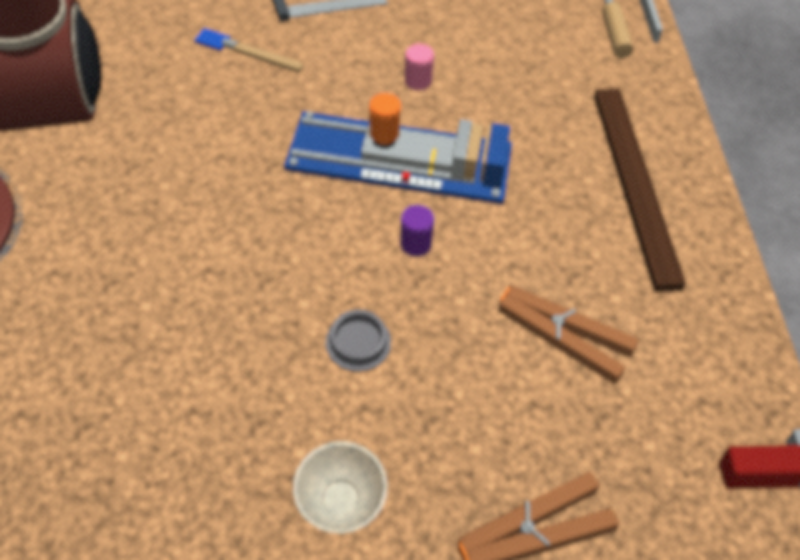

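Emit:
step_arm([
  [33, -34, -5, 3.46],
  [31, -36, -5, 3.46],
  [29, -38, -5, 3.46],
  [27, -40, -5, 3.46],
  [24, -41, -5, 3.46],
  [22, -43, -5, 3.46],
  [19, -44, -5, 3.46],
  [16, -45, -5, 3.46],
], claw=100)

```text
time: 1.6
tool_pos: [0.3555, -0.2631, 0.2465]
tool_rot: [-0.001, 0.992, -0.124, 0.001]
contact_force: [2.1, -0.2, 0.6]
gripper_width: 1.001
```

Emit:
step_arm([
  [13, -46, 0, 0],
  [13, -46, 0, 0],
  [13, -46, 0, 0],
  [13, -46, 0, 0],
  [13, -46, 0, 0],
  [0, 0, 0, 0],
])

```text
time: 2.2
tool_pos: [0.4807, -0.0426, 0.2505]
tool_rot: [0.001, 0.993, -0.121, 0.006]
contact_force: [-0.1, -0.5, -0.3]
gripper_width: 0.996
```

```bash
cat > look.py <<'E'
from h import *
import sys
n=sys.argv[1]
s=state();q=s['tool_rot'];r=R.from_quat([q[1],q[2],q[3],q[0]]).as_matrix()
print(s['time'],s['tool_pos'].round(4) if hasattr(s['tool_pos'],'round') else s['tool_pos'],'yaw',np.degrees(np.arctan2(r[1,0],r[0,0])).round(2),'z',r[:,2].round(3),s['contact_force'],s['gripper_width'])
im,d=grab_frame('wrist');K,E=ext('wrist',s);P=cloud(d,K,E);np.savez(n,im=im,d=d,P=P);save(im,n)
E
python3 look.py w1
```

```text
2.2 [ 0.4807 -0.0426  0.2505] yaw -13.94 z [ 0.011 -0.002 -1.   ] [-0.1075685  -0.46374068 -0.32631688] 0.996362279386897
```

View pics/w1.png

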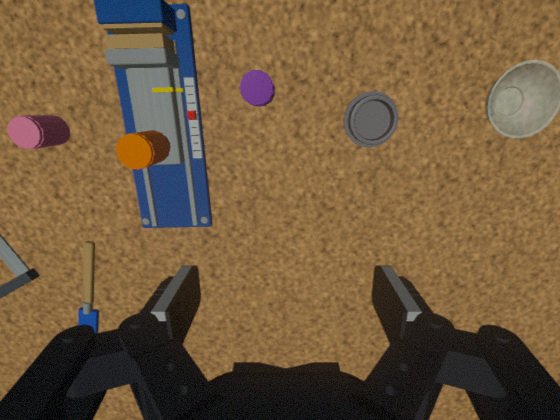

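```bash
cat > meas.py <<'E'
from h import *
import sys
z=np.load(sys.argv[1]+'.npz');P=z['P'];h=cv2.cvtColor(z['im'],cv2.COLOR_RGB2HSV);H,S=h[...,0],h[...,1]
X,Y,Z=P[...,0],P[...,1],P[...,2];near=np.hypot(X-.58,Y-.09)<.17
def rep(n,m,f='mean'):
    Q=P[m]; print(n,len(Q),Q.mean(0).round(4) if len(Q) else '',(((Q.min(0)+Q.max(0))/2).round(4),np.ptp(Q,0).round(3)) if len(Q) else ''); return Q
rep('guardtop',near&(H<16)&(S>130)&(Z>.093)&(Z<.102)&(X<.65))
Q=rep('bed',near&(H>95)&(H<125)&(S>110)&(Z>.007)&(Z<.017)); r=cv2.minAreaRect(Q[:,:2].astype(np.float32)*1000);print(r)
y=rep('yellow',near&(H>=24)&(H<34)&(S>120)&(Z<.06));rd=rep('red',near&((H<6)|(H>172))&(S>140)&(Z<.04))
a=np.radians(-12.5);ax=np.array([np.cos(a),np.sin(a)])
if len(y) and len(rd): print('pointer-marker mm',1000*(y[:,:2].mean(0)-(rd[:,:2].min(0)+rd[:,:2].max(0))/2)@ax,1000*(y[:,:2].mean(0)-rd[:,:2].mean(0))@ax)
c=(np.hypot(X-.52,Y+.17)<.05)
Q=rep('cuprim',c&(abs(Z-.02)<.004))
A=np.c_[2*Q[:,:2],np.ones(len(Q))];s=np.linalg.lstsq(A,(Q[:,:2]**2).sum(1),rcond=None)[0];print('circle',s[:2].round(4),np.sqrt(s[2]+s[:2]@s[:2]))
rep('cupfloor',c&(abs(Z-.004)<.0025)&(np.hypot(X-.52,Y+.17)<.024))
E
python3 meas.py w1
```

```text
guardtop 51 [0.5559 0.0957 0.095 ] (array([0.5568, 0.1052, 0.0949]), array([0.037, 0.038, 0.004]))
bed 5406 [0.5427 0.1016 0.0113] (array([0.5677, 0.1003, 0.0119]), array([0.273, 0.155, 0.01 ]))
((576.0919189453125, 100.38908386230469), (98.85535430908203, 277.9476623535156), 77.34638977050781)
yellow 126 [0.6158 0.0704 0.0313] (array([0.6364, 0.0688, 0.0289]), array([0.052, 0.037, 0.014]))
red 71 [0.5844 0.0729 0.021 ] (array([0.5982, 0.1439, 0.022 ]), array([0.043, 0.185, 0.025]))
pointer-marker mm 33.109779133330676 31.131820629062897
cuprim 685 [ 0.5207 -0.167   0.0192] (array([ 0.5199, -0.1668,  0.0189]), array([0.061, 0.061, 0.006]))
circle [ 0.5199 -0.1666] 0.027746438436278515
cupfloor 1044 [ 0.5201 -0.1697  0.0037] (array([ 0.5201, -0.1692,  0.004 ]), array([0.047, 0.046, 0.005]))
```

Emit:
step_arm([
  [10, -41, 20, -0.5],
  [10, -41, 20, -0.5],
  [10, -41, 20, -0.4],
  [9, -38, 20, 0],
  [0, 0, 0, 0],
])

```text
time: 2.75
tool_pos: [0.5601, 0.1006, 0.1704]
tool_rot: [0.004, 0.993, -0.115, 0.008]
contact_force: [-0.6, -1.3, -0.9]
gripper_width: 0.999
```

```bash
cat > to.py <<'E'
from h import *
import sys
t=np.array(list(map(float,sys.argv[1:4])))
s=state();q=s['tool_rot'];r=R.from_quat([q[1],q[2],q[3],q[0]]).as_matrix();y=np.degrees(np.arctan2(r[1,0],r[0,0]))
print(s['time'],np.round(s['tool_pos'],4),'yaw',y.round(2),'z',r[:,2].round(3),'go mm',(1000*r.T@(t-s['tool_pos'])).round(1),'turn',(y-float(sys.argv[4])).round(1))
E
python3 to.py .557 .104 .064 -12.5
```

```text
2.75 [0.5601 0.1006 0.1704] yaw -13.16 z [ 0.016 -0.009 -1.   ] go mm [ -5.7  -3.1 106.3] turn -0.7
```

Emit:
step_arm([
  [-3, -2, 25, -0.4],
  [-3, -1, 25, -0.3],
  [0, 0, 25, 0],
  [0, 0, 0, 0],
])

```text
time: 3.15
tool_pos: [0.5573, 0.0988, 0.0951]
tool_rot: [0.005, 0.994, -0.111, 0.01]
contact_force: [-0.3, -0.2, -0.4]
gripper_width: 1.003
```

```bash
python3 to.py .557 .104 .064 -12.5
```

```text
3.15 [0.5573 0.0988 0.0951] yaw -12.69 z [ 0.018 -0.012 -1.   ] go mm [-2.1 -5.3 31. ] turn -0.2
```

Emit:
step_arm([
  [-2, -4, 16, 0],
  [0, -1.5, 15, 0],
  [0, 0, 0, 0],
])

```text
time: 3.45
tool_pos: [0.5592, 0.1019, 0.0654]
tool_rot: [0.005, 0.994, -0.112, 0.012]
contact_force: [0.6, -0.2, -0.3]
gripper_width: 1.0
```

```bash
python3 to.py .557 .104 .064 -12.5
```

```text
3.45 [0.5592 0.1019 0.0654] yaw -12.91 z [ 0.023 -0.012 -1.   ] go mm [-2.6 -1.6  1.3] turn -0.4
```

Emit:
step_arm([
  [-2, -1.5, 1, 0],
  [0, 0, 0, 0],
  [0, 0, 0, 0],
  [0, 0, 0, 0],
  [0, 0, 0, 0],
  [0, 0, 0, 0],
  [0, 0, 0, 0],
], claw=0)

```text
time: 4.15
tool_pos: [0.5601, 0.1042, 0.0681]
tool_rot: [0.004, 0.994, -0.112, 0.015]
contact_force: [0.0, 0.2, -0.8]
gripper_width: 0.401
```

```bash
python3 to.py .557 .104 .064 -12.5; python3 look.py w2
```

```text
4.15 [0.5601 0.1042 0.0681] yaw -12.88 z [ 0.029 -0.012 -0.999] go mm [-3.1  0.9  4. ] turn -0.4
4.15 [0.5601 0.1042 0.0681] yaw -12.88 z [ 0.029 -0.012 -0.999] [ 0.01837929  0.22996494 -0.8018196 ] 0.4013946003417453
```

View pics/w2.png

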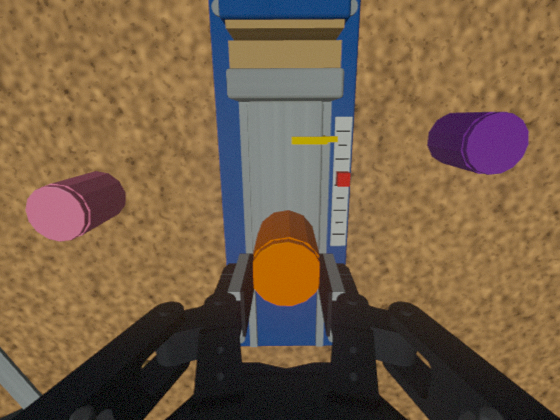

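Emit:
step_arm([
  [0.4, 0, -15, 0],
  [0.6, 0, -20, 0],
  [0.6, 0, -20, 0],
  [0.6, 0, -25, 0],
  [0, 0, 0, 0],
])

```text
time: 4.7
tool_pos: [0.5595, 0.1047, 0.1534]
tool_rot: [0.004, 0.994, -0.112, 0.015]
contact_force: [0.2, -0.5, -0.0]
gripper_width: 0.401
```

```bash
python3 meas.py w2; python3 look.py w3; python3 to.py .520 -.168 .15 -12.5
```

```text
guardtop 335 [0.5645 0.1041 0.0967] (array([0.5578, 0.1055, 0.0973]), array([0.038, 0.038, 0.009]))
bed 9240 [0.5791 0.1119 0.0115] (array([0.5741, 0.0987, 0.0116]), array([0.284, 0.148, 0.005]))
((572.58837890625, 102.40249633789062), (98.98158264160156, 272.85833740234375), 77.22492218017578)
yellow 326 [0.6159 0.0726 0.0324] (array([0.6446, 0.0717, 0.027 ]), array([0.069, 0.032, 0.019]))
red 186 [0.583  0.0574 0.021 ] (array([0.5924, 0.1378, 0.0126]), array([0.033, 0.18 , 0.027]))
pointer-marker mm 37.07803115291066 28.87829030673996
cuprim 0  
circle [0. 0.] 0.0
cupfloor 0  
4.7 [0.5595 0.1047 0.1534] yaw -12.88 z [ 0.028 -0.012 -1.   ] [ 0.20602493 -0.48548908 -0.03302608] 0.4014836020739102
4.75 [0.5583 0.1045 0.1512] yaw -12.89 z [ 0.025 -0.012 -1.   ] go mm [ 23.4 274.2   3.5] turn -0.4
```

View pics/w3.png

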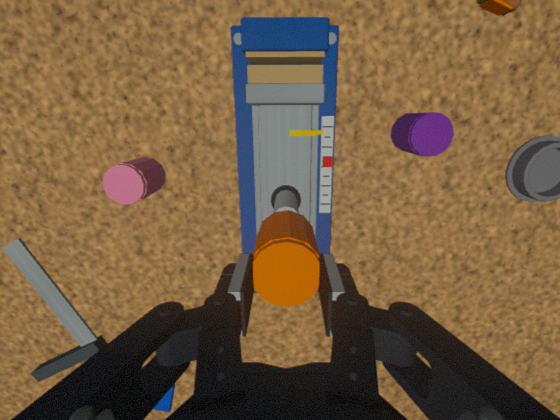

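Emit:
step_arm([
  [3, 30, 0, 0],
  [4, 42, 0, 0],
  [4, 42, 0, 0],
  [4, 42, 0, 0],
  [4, 42, 0, 0],
  [4, 42, 0, 0],
  [2, 25, 0, 0],
  [0, 0, 0, 0],
])

```text
time: 5.55
tool_pos: [0.5174, -0.1664, 0.1448]
tool_rot: [0.003, 0.994, -0.11, 0.007]
contact_force: [-0.9, 0.3, -0.5]
gripper_width: 0.397
```

```bash
python3 to.py .522 -.168 .05 -12.5;python3 look.py w4
python3 - <<'E'
from h import *
z=np.load('w4.npz');P=z['P'];h=cv2.cvtColor(z['im'],cv2.COLOR_RGB2HSV)
m=(h[...,0]<16)&(h[...,1]>130)&(np.hypot(P[...,0]-.52,P[...,1]+.168)<.06)&(P[...,2]>.1);Q=P[m];print(len(Q),Q[:,2].max())
Q=Q[Q[:,2]>np.percentile(Q[:,2],97)-.006];print(len(Q),((Q.min(0)+Q.max(0))/2).round(4),np.ptp(Q,0).round(4),np.linalg.svd(Q-Q.mean(0))[2][2] if len(Q)>9 else '')
E
```

```text
5.55 [ 0.5174 -0.1664  0.1448] yaw -12.65 z [ 0.014 -0.008 -1.   ] go mm [ 3.5  0.1 94.9] turn -0.1
5.55 [ 0.5174 -0.1664  0.1448] yaw -12.65 z [ 0.014 -0.008 -1.   ] [-0.92298844  0.28686787 -0.52681659] 0.3974170030555563
3171 0.2661790861842741
156 [ 0.5271 -0.1688  0.2587] [0.0263 0.1121 0.0151] [-0.6901158   0.15769663  0.70630869]
```

```bash
cat > g.py <<'E'
from h import *
import sys
z=np.load(sys.argv[1]+'.npz');P=z['P'];h=cv2.cvtColor(z['im'],cv2.COLOR_RGB2HSV);zt=float(sys.argv[2])
m=(h[...,0]<16)&(h[...,1]>150)&(h[...,2]>110)&(np.hypot(P[...,0]-.52,P[...,1]+.168)<.05)&(abs(P[...,2]-zt)<.006);Q=P[m]
print(len(Q),((Q.min(0)+Q.max(0))/2).round(4),np.ptp(Q,0).round(4),np.median(Q[:,2]))
E
python3 g.py w4 .1738; python3 to.py .522 -.168 .05 -12.5
```

```text
229 [ 0.5169 -0.1653  0.1729] [0.0354 0.0372 0.0102] 0.1723968488656795
5.6 [ 0.5173 -0.1651  0.1445] yaw -12.59 z [ 0.013 -0.007 -1.   ] go mm [ 3.8  1.4 94.6] turn -0.1
```

Emit:
step_arm([
  [2, 1.5, 30, 0],
  [1, 0.5, 30, 0],
  [0.5, 0, 25, 0],
  [0, 0, 0, 0],
])

```text
time: 6.0
tool_pos: [0.5215, -0.1644, 0.0559]
tool_rot: [0.002, 0.994, -0.108, 0.006]
contact_force: [-0.5, 0.8, -1.7]
gripper_width: 0.402
```

```bash
python3 to.py .521 -.168 .0275 -12.5;python3 look.py w5;python3 g.py w5 .087
```

```text
6.0 [ 0.5215 -0.1644  0.0559] yaw -12.44 z [ 0.012 -0.005 -1.   ] go mm [-0.1  3.6 28.4] turn 0.1
6.0 [ 0.5215 -0.1644  0.0559] yaw -12.44 z [ 0.012 -0.005 -1.   ] [-0.48765286  0.83110339 -1.67564659] 0.401810002115107
179 [ 0.5209 -0.1632  0.085 ] [0.036  0.036  0.0078] 0.08396583162132054
```

View pics/w5.png

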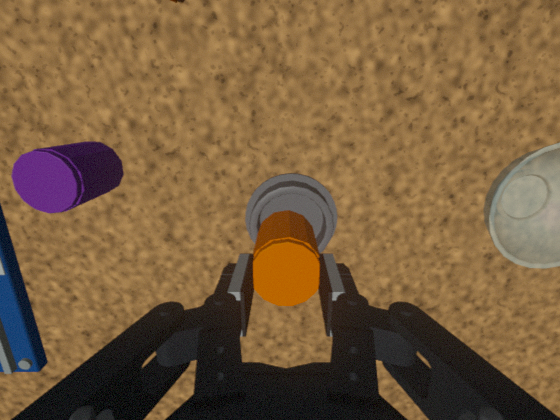

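Emit:
step_arm([
  [0, 4, 4, 0],
  [0, 0, 0, 0],
])

```text
time: 6.25
tool_pos: [0.5234, -0.1683, 0.0559]
tool_rot: [0.003, 0.994, -0.107, 0.009]
contact_force: [-0.7, 2.0, -1.6]
gripper_width: 0.401
```

```bash
python3 to.py .521 -.1685 .0275 -12.5
```

```text
6.25 [ 0.5234 -0.1683  0.0559] yaw -12.31 z [ 0.018 -0.007 -1.   ] go mm [-2.8  0.6 28.4] turn 0.2
```

Emit:
step_arm([
  [-2, 0.5, 10, 0],
  [-0.5, 0, 10, 0],
  [0, 0, 6, 0],
  [0, 0, 0, 0],
])

```text
time: 6.65
tool_pos: [0.5234, -0.1693, 0.0312]
tool_rot: [0.003, 0.994, -0.107, 0.012]
contact_force: [0.4, -0.3, -1.3]
gripper_width: 0.402
```

```bash
python3 to.py .521 -.1685 .0275 -12.5
```

```text
6.65 [ 0.5234 -0.1693  0.0312] yaw -12.31 z [ 0.023 -0.01  -1.   ] go mm [-2.6 -0.3  3.6] turn 0.2
```

Emit:
step_arm([
  [-2, 0, 3, 0],
  [-0.5, 0, 2, 0],
  [0, 0, 1, 0],
])

```text
time: 6.95
tool_pos: [0.5214, -0.169, 0.0259]
tool_rot: [0.003, 0.994, -0.107, 0.012]
contact_force: [-3.7, 1.6, 10.1]
gripper_width: 0.399
```

```bash
python3 to.py .521 -.1685 .0275 -12.5;python3 look.py w6;python3 g.py w6 .057
```

```text
6.95 [ 0.5214 -0.169   0.0259] yaw -12.31 z [ 0.024 -0.01  -1.   ] go mm [-0.5 -0.4 -1.6] turn 0.2
6.95 [ 0.5214 -0.169   0.0259] yaw -12.31 z [ 0.024 -0.01  -1.   ] [-3.66124461  1.61041481 10.12484919] 0.3987400528150926
198 [ 0.5198 -0.1677  0.0553] [0.037  0.0362 0.0085] 0.05440286418850743
```

Emit:
step_arm([
  [0, 0, -1, 0],
  [0, 0, 0, 0],
  [0, 0, 0, 0],
  [0, 0, 0, 0],
  [0, 0, 0, 0],
], claw=100)

```text
time: 7.5
tool_pos: [0.5222, -0.1695, 0.0278]
tool_rot: [0.004, 0.994, -0.107, 0.013]
contact_force: [0.6, 0.8, 0.1]
gripper_width: 0.998
```

Emit:
step_arm([
  [0, 0, -20, 0],
  [0, 0, -25, 0],
  [0, 0, -30, 0],
  [0, 0, -30, 0],
  [0, 0, 0, 0],
])

```text
time: 8.0
tool_pos: [0.5178, -0.1676, 0.1339]
tool_rot: [0.003, 0.994, -0.107, 0.011]
contact_force: [1.0, -0.2, 0.7]
gripper_width: 1.0
```

```bash
python3 look.py w7;python3 g.py w7 .056; python3 meas.py w7; python3 to.py .558 .105 .19 -12.5
```

```text
8.0 [ 0.5178 -0.1676  0.1339] yaw -12.33 z [ 0.021 -0.008 -1.   ] [ 0.99022817 -0.22717202  0.65641372] 1.0001235985024952
69 [ 0.5196 -0.1679  0.0534] [0.0371 0.0375 0.0066] 0.0540378079855105
guardtop 0  
bed 7556 [0.5485 0.0837 0.011 ] (array([0.5682, 0.0998, 0.012 ]), array([0.275, 0.156, 0.01 ]))
((575.6286010742188, 99.29496765136719), (98.9290542602539, 279.62371826171875), 77.24475860595703)
yellow 170 [0.6151 0.0626 0.0271] (array([0.6353, 0.0605, 0.0244]), array([0.05 , 0.02 , 0.022]))
red 171 [0.5824 0.0552 0.0194] (array([0.5824, 0.0596, 0.0166]), array([0.011, 0.019, 0.012]))
pointer-marker mm 31.302279623105974 30.337214933375694
cuprim 871 [ 0.5295 -0.169   0.0191] (array([ 0.5209, -0.1673,  0.02  ]), array([0.059, 0.061, 0.008]))
circle [ 0.5197 -0.1672] 0.027549331519659225
cupfloor 291 [ 0.5303 -0.1734  0.0036] (array([ 0.5242, -0.169 ,  0.0041]), array([0.036, 0.046, 0.005]))
8.05 [ 0.5165 -0.1671  0.1315] yaw -12.33 z [ 0.018 -0.007 -1.   ] go mm [ -16.5 -274.5  -59.6] turn 0.2
```

View pics/w7.png

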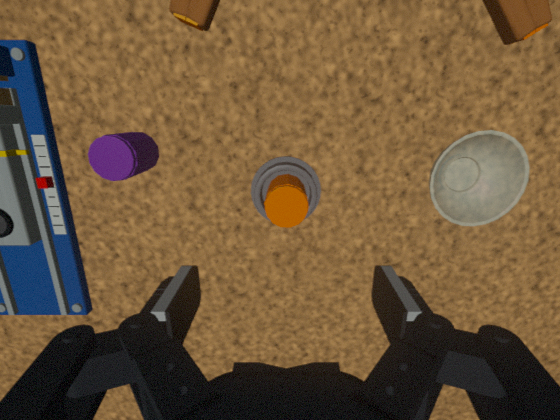

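Emit:
step_arm([
  [-2, -30, -8, 0],
  [-2, -42, -8, 0],
  [-3, -42, -4, 0],
  [-3, -42, 0, 0],
  [-3, -42, 0, 0],
  [-2, -42, 0, 0],
  [-1, -25, 0, 0],
  [0, 0, 0, 0],
])

```text
time: 8.85
tool_pos: [0.5529, 0.1045, 0.1389]
tool_rot: [0.002, 0.994, -0.11, 0.001]
contact_force: [-0.3, 0.5, 0.1]
gripper_width: 1.002
```

```bash
python3 look.py w8;python3 - <<'E'
from h import *
z=np.load('w8.npz');P=z['P'];m=(abs(P[...,2]-.092)<.004)&(np.hypot(P[...,0]-.558,P[...,1]-.105)<.03);Q=P[m]
print(len(Q),((Q.min(0)+Q.max(0))/2).round(4),np.ptp(Q,0).round(4))
E
python3 meas.py w8|grep -E 'yel|red|poi'; python3 to.py .558 .105 .052 -12.5
```

```text
8.85 [0.5529 0.1045 0.1389] yaw -12.6 z [ 0.002 -0.005 -1.   ] [-0.34894935  0.47737328  0.13630079] 1.0022303169770959
613 [0.557  0.106  0.0908] [0.0214 0.0212 0.0052]
yellow 201 [0.6159 0.0727 0.0323] (array([0.6159, 0.0719, 0.029 ]), array([0.011, 0.031, 0.015]))
red 106 [0.5825 0.0567 0.0215] (array([0.5823, 0.0567, 0.0213]), array([0.011, 0.01 , 0.004]))
pointer-marker mm 29.345966328878514 29.210489685868925
8.9 [0.5525 0.1032 0.1386] yaw -12.66 z [ 0.001 -0.006 -1.   ] go mm [ 4.8 -3.4 86.5] turn -0.2
```

View pics/w8.png

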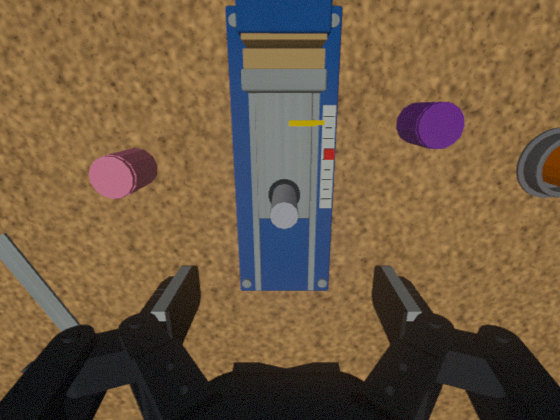

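Emit:
step_arm([
  [2, -2, 25, 0],
  [1, -1, 30, 0],
  [1, -1, 25, 0],
  [0, 0, 0, 0],
])

```text
time: 9.3
tool_pos: [0.5561, 0.1014, 0.0539]
tool_rot: [0.004, 0.994, -0.112, -0.0]
contact_force: [-0.5, -0.4, -1.0]
gripper_width: 1.0
```

```bash
python3 to.py .557 .106 .055 -12.5
```

```text
9.3 [0.5561 0.1014 0.0539] yaw -12.82 z [-0.002 -0.008 -1.   ] go mm [-0.1 -4.6 -1.1] turn -0.3
```

Emit:
step_arm([
  [0, -4.5, -1, -0.3],
  [0, 0, 0, 0],
  [0, 0, 0, 0],
  [0, 0, 0, 0],
  [0, 0, 0, 0],
  [0, 0, 0, 0],
  [0, 0, 0, 0],
  [0, 0, 0, 0],
], claw=0)

```text
time: 10.1
tool_pos: [0.5591, 0.1042, 0.0588]
tool_rot: [0.004, 0.994, -0.11, 0.002]
contact_force: [-0.6, 1.0, -1.9]
gripper_width: 0.218
```

```bash
python3 look.py w9; python3 meas.py w9|grep -E 'yel|red|poi'; python3 to.py .557 .106 .055 -12.5
```

```text
10.1 [0.5591 0.1042 0.0588] yaw -12.65 z [ 0.003 -0.008 -1.   ] [-0.5836564   1.00458506 -1.93629276] 0.21764283085723696
yellow 383 [0.616  0.073  0.0324] (array([0.6475, 0.0819, 0.0332]), array([0.076, 0.052, 0.032]))
red 208 [0.583  0.0583 0.0208] (array([0.5901, 0.1393, 0.0152]), array([0.033, 0.181, 0.016]))
pointer-marker mm 39.59800127813925 29.016388598425053
10.15 [0.5591 0.1043 0.0588] yaw -12.65 z [ 0.003 -0.008 -1.   ] go mm [-2.4 -1.3  3.7] turn -0.2
```

Emit:
step_arm([
  [-6, 0, 0, 0],
  [-6, 0, 0, 0],
  [-6, 0, 0, 0],
  [-6, 0, 0, 0],
])

```text
time: 10.55
tool_pos: [0.5418, 0.1081, 0.0589]
tool_rot: [0.004, 0.994, -0.11, 0.011]
contact_force: [7.1, -0.7, -7.1]
gripper_width: 0.216
```

```bash
cat > pm.py <<'E'
from h import *
import sys
z=np.load(sys.argv[1]+'.npz');P=z['P'];h=cv2.cvtColor(z['im'],cv2.COLOR_RGB2HSV);H,S=h[...,0],h[...,1];X,Y,Z=np.moveaxis(P,-1,0)
a=np.radians(-12.5);ax=np.array([np.cos(a),np.sin(a)]);ay=np.array([.2164,.9763])
u=(P[...,:2]-[.5828,.057])@ax*1000;v=(P[...,:2]-[.5828,.057])@ay*1000
def r(m): 
    m&=(abs(u)<45)&(v>-8)&(v<45)&(Z<.045)&(Z>.012);print(m.sum(),'u mean',u[m].mean().round(2),'mid',((np.percentile(u[m],3)+np.percentile(u[m],97))/2).round(2),'v',v[m].min().round(1),v[m].max().round(1),'z',Z[m].mean().round(4));return u[m].mean()
print('diff',r((H>=22)&(H<34)&(S>120))-r(((H<6)|(H>172))&(S>140)))
E
for k in w8 w9;do python3 pm.py $k;done; python3 look.py w10;python3 pm.py w10
```

```text
201 u mean 28.94 mid 28.96 v 6.0 37.1 z 0.0323
106 u mean -0.27 mid -0.25 v -4.8 4.0 z 0.0215
diff 29.210489685868616
383 u mean 28.75 mid 28.51 v 5.2 37.4 z 0.0323
203 u mean 0.08 mid -0.19 v -5.2 4.1 z 0.0211
diff 28.67379541892581
10.55 [0.5418 0.1081 0.0589] yaw -12.65 z [ 0.022 -0.011 -1.   ] [ 7.08528018 -0.68170626 -7.11839144] 0.21584836465348117
399 u mean 10.62 mid 10.59 v 5.9 37.5 z 0.0327
212 u mean -0.46 mid -0.54 v -5.2 4.2 z 0.0213
diff 11.078043529077412
```

Emit:
step_arm([
  [-6, 0, 0, 0],
  [-6, 0, 0, 0],
])

```text
time: 10.8
tool_pos: [0.5333, 0.1101, 0.0589]
tool_rot: [0.004, 0.994, -0.11, 0.017]
contact_force: [8.5, -0.7, -7.9]
gripper_width: 0.224
```

```bash
python3 look.py w11;python3 pm.py w11;python3 to.py .557 .106 .055 -12.5
```

```text
10.8 [0.5333 0.1101 0.0589] yaw -12.64 z [ 0.033 -0.012 -0.999] [ 8.49058392 -0.72315505 -7.94171278] 0.2239980247159191
382 u mean 1.65 mid 1.53 v 3.9 37.6 z 0.0326
201 u mean -0.44 mid -0.24 v -5.3 4.1 z 0.0214
diff 2.0905531515064104
10.85 [0.5326 0.1102 0.0589] yaw -12.63 z [ 0.032 -0.012 -0.999] go mm [24.6 -1.2  4.7] turn -0.1
```

Emit:
step_arm([
  [-3, 0, 0, 0],
])

```text
time: 10.95
tool_pos: [0.5316, 0.1104, 0.0589]
tool_rot: [0.004, 0.994, -0.11, 0.019]
contact_force: [8.9, -0.5, -7.9]
gripper_width: 0.22
```

```bash
python3 look.py w12;python3 pm.py w12;python3 look.py w13; python3 look.py w13;python3 look.py w13;python3 look.py w14;python3 pm.py w14
```

```text
10.95 [0.5316 0.1104 0.0589] yaw -12.63 z [ 0.038 -0.013 -0.999] [ 8.92523993 -0.54675958 -7.87809221] 0.21978881140070536
372 u mean -0.38 mid -0.4 v 3.8 37.6 z 0.0325
206 u mean -0.36 mid -0.4 v -5.1 4.1 z 0.0214
diff -0.02173952452065886
11.0 [0.5312 0.1105 0.0589] yaw -12.63 z [ 0.037 -0.013 -0.999] [ 8.18495985 -0.61037917 -7.715314  ] 0.21662347529448944
11.05 [0.5312 0.1105 0.0589] yaw -12.62 z [ 0.037 -0.013 -0.999] [ 7.33401079 -1.24349401 -6.86463131] 0.2118541773349113
11.1 [0.5313 0.1105 0.0589] yaw -12.63 z [ 0.037 -0.013 -0.999] [ 7.80609368 -0.50994517 -7.87636598] 0.2164373035987607
11.15 [0.5313 0.1105 0.0589] yaw -12.63 z [ 0.037 -0.013 -0.999] [ 7.69826068  0.27672568 -8.70403294] 0.21546618789984243
372 u mean -0.67 mid -0.68 v 3.9 37.6 z 0.0324
210 u mean -0.61 mid -0.67 v -5.2 4.1 z 0.0215
diff -0.058529395484963054
```

View pics/w14.png

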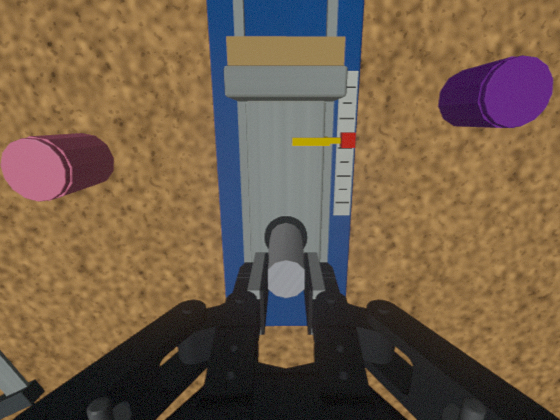

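The pointer (rows ~141) is level with the red marker (347,140) and the grip is steady. One last check of the guard from the fixed cameras, then hand in.

```bash
python3 - <<'E'
from h import *
im,d=grab_frame('side');K,E=ext('side');np.savez('s2',im=im,d=d,P=cloud(d,K,E))
E
python3 g.py s2 .056; python3 -c "
from plant import *
print(state()['tool_pos'],state()['time']);print(job_done())"
```

```text
228 [ 0.5192 -0.1711  0.0546] [0.0359 0.0382 0.0091] 0.055055980457967724
[0.531395   0.11052638 0.05894511] 11.25
the job is handed in; nothing more can be done
None
```

The orange guard is standing upright in the grey cup. The robot is still gripping the post and holding the slide open at the red marker. I handed the job in at 11.25 s of the 54 s allowed, and no verdict was reported.

Last checks before handing in:

- **Pointer:** it was level with the marker, with a measured offset of about -0.1 mm (limit 5 mm). The tool stayed still to within about 0.1 mm over the last 0.2 s. The force sensor read about 8 N along the slide.
- **Guard:** the wrist camera put its centre within about 1 mm of the cup's centre, with its top at about 55 mm (56 mm expected). The side camera put it about 3 mm off centre. The two views disagree by about 3 mm, but both are inside the 9 mm limit.
- **Slide while the guard was placed:** the pointer was still 29.2 mm from the marker after I let go of the guard, about the same as the 28.9 mm measured before I lifted it, so the slide stayed home.
- **Hand-in force:** there was also a vertical force of about 8 N on the tool while holding the post, far below the limits.
- **Other things on the bench:** I did not measure their positions again at the end. The arm passed well above everything it crossed and no unexpected contact showed.

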